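Stack a painted sign on a foam separator

TASK

Pack the blue sign on top of the green one with the foam sheet between them: first slide the red carriage up to its stop so that it pushes the green sign home, then, without lifting the white foam sheet, slide it off the deck and over the green sign until it meets the carriage. Then gently lay the blue sign flat on the sheet, painted face up, centred and lined up with it. Do not disturb the red sign or the paint cup, and leave the carriage at its stop.

Things in the scene. Friction and masses are not known exactly. Their poses are not given: they have to be found in the camera images.
- jig: Fixed stacking jig, 116 x 427 mm, long along its own y (-190 to +237 mm). Origin: bench level, centre of the bed. Channel for the green sign and carriage: floor 10 mm high, 60 mm wide, y = -190 to +72 mm, between wooden shoulders 20.5 mm high. The carriage is at the -y end. Aluminium side rails from y = -72 to +237 mm: tops 28.5 mm high, inner faces at x = +-51 mm.
- deck (a point): Centre of the top of the jig's brown wooden deck, 102 x 165 mm, 23.5 mm above the bench, jig y = +72 to +237 mm, where the foam sheet lies. It ends in a step down to the channel at y = +72 mm; its outer end (y = +237 mm) is open.
- carriage (a joint): Slide of the red carriage along the jig's +y, in m: 0 = parked farthest back, 0.08 = at its stop (front face then at jig y = -72 mm). Stays where it is left; about 4 N moves it.
- carriage_face (a point): Centre of the flat front face (towards the deck) of the red carriage: a block 52 mm wide in x, 30 mm along y, from 11.5 to 47.5 mm above the bench, with a dark upright grip post on its middle, 18 mm diameter, rising to 83.5 mm.
- carriage_back (a point): Centre of the carriage's flat rear face, 30 mm behind the front face, 29.5 mm above the bench; push here, or pinch the post.
- green_sign: Green painted wooden sign, 54 x 140 x 12 mm (x, y, z), lying in the jig's channel between carriage and deck step, face up. Origin: centre of its underside. Its top stands 22 mm above the bench.
- foam_sheet: White rigid foam-board separator, 96 x 140 x 8 mm (x, y, z), lying on the jig's deck between the side rails, free to slide along jig y. Origin: centre of its underside.
- blue_sign: Blue painted wooden sign with red border and yellow strokes, 54 x 120 x 16 mm (x, y, z), lying face up on the bench. Origin: centre of its underside. Grip it across its 54 mm width. It may lie in line with the sheet either way round.
- red_sign: Red painted wooden sign of the same size as the blue one, lying on the bench; not wanted. Origin: centre of its underside.
- paint_cup: White plastic cup with red paint, 54 mm across at the rim, 60 mm high, standing on the bench near the robot. Origin: centre of its underside.

How it is judged:
On the way, in this order (a step that is already met when the one before it is completed fails the run):
1. the carriage is at its stop and the green sign pushed home, the sheet still on the deck (value of joint carriage above 0.076 m and y of green_sign in the frame of jig between -0.008 and 0.006 m and z of green_sign in the frame of jig below 0.013 m and y of foam_sheet in the frame of jig above 0.1 m), for 0.2 s.
2. the foam sheet lies flat over the green sign, up to the carriage, the blue sign not yet on it (value of joint carriage above 0.076 m and y of green_sign in the frame of jig between -0.008 and 0.006 m and z of green_sign in the frame of jig below 0.013 m and y of foam_sheet in the frame of jig between -0.009 and 0.006 m and z of foam_sheet in the frame of jig between 0.019 and 0.025 m and angle between foam_sheet's own z axis and vertical below 0.04 rad and horizontal distance between blue_sign and foam_sheet above 0.06 m), for 0.2 s.
3. the blue sign lies on the sheet, centred and lined up (value of joint carriage above 0.076 m and y of green_sign in the frame of jig between -0.008 and 0.006 m and z of green_sign in the frame of jig below 0.013 m and y of foam_sheet in the frame of jig between -0.009 and 0.006 m and z of foam_sheet in the frame of jig between 0.019 and 0.025 m and angle between foam_sheet's own z axis and vertical below 0.04 rad and x of blue_sign in the frame of foam_sheet between -0.01 and 0.01 m and y of blue_sign in the frame of foam_sheet between -0.01 and 0.01 m and z of blue_sign in the frame of foam_sheet between 0.006 and 0.011 m and angle between the y axis of blue_sign and the y axis of jig, either way round below 0.14 rad and angle between blue_sign's own z axis and vertical below 0.05 rad), for 0.2 s.
At the end, for the whole second after the job is handed in: Carriage within 4 mm of its stop; green sign home (8 mm); foam sheet flat on it, at most 8 mm short of the carriage; blue sign flat, face up on the sheet, within 10 mm of its centre and 0.14 rad of the jig, at rest, released; red sign and cup moved under 30 mm (all of step 3 and linear speed of each of blue_sign, foam_sheet below 0.02 m/s and contact force between blue_sign and the fingers below 0.1 N and distance of each of red_sign, paint_cup from where it was at the start of the episode below 0.03 m); the robot touches nothing.
It fails at once if the foam sheet is lifted (more than 25 mm above the deck) instead of slid (z of foam_sheet in the frame of jig above 0.05 m).
It fails at once if the blue sign is dropped or slammed onto the sheet (faster than 0.4 m/s within 50 mm of it) (distance between blue_sign and foam_sheet below 0.05 m and linear speed of blue_sign above 0.4 m/s).
It fails at once if the blue sign is turned over or steeply tipped (over 0.9 rad) (angle between blue_sign's own z axis and vertical above 0.9 rad).
It fails at once if the red sign or the paint cup is disturbed (moved over 30 mm) or the cup tipped (distance of any of red_sign, paint_cup from where it was at the start of the episode above 0.03 m or angle between paint_cup's own z axis and vertical above 0.5 rad).
It also fails if it takes over 64 s, if anything falls off the work surface, if the arm or the gripper's body presses on something with over 40 N, if the wrist force passes 120 N, or if a joint passes its speed limit or range.

ROBOT

A 6-joint arm with a two-finger parallel gripper is mounted at the origin on the work surface. World frame = base frame: x ahead of the robot, y to its left, z up, the work surface at z = 0. Lengths are in m, angles in rad, forces in N, time in s.
With the tool pointing down it reaches from about 0.35 to 0.775 m from the base axis. Payload 7.3 kg.
Tool frame: the origin (TCP) lies on the centre line of the jaws, within the pads' length; the fingertips stand 17 mm ahead of it and the grasp point (between the pads) lies 2 mm behind it; z points along the fingers, y is the line along which they close (so a half turn about z gives the same grasp; the last joint's range is limited). The gripper opens to 92 mm and grips with 3 to 60 N. Pads are 19 mm wide; open, the fingers measure 130 mm over their backs; the gripper's body (75 mm by 190 mm) begins 47 mm behind the grasp point.
Start: joints at [-1.366, 0.342, 1.524, -0, 1.275, -0.146], TCP at [0.18, -0.493, 0.244] pointing down, gripper open.
Joint ranges: [-2.53, 2.53], [-0.77, 2.02], [0.04, 2.7], [-1, 4.14], [0.28, 2.66], [-3.11, 3.11]. Speed limits (rad/s): [2.57, 2.57, 3.14, 3.14, 3.14, 3.14].

INTERFACE

Orientations are given as a 3x3 rotation matrix whose columns are the frame's x, y, z axes.
In Python, from workcell import env, get_image, ticket, spotter gives the robot as it stands. The module is installed in compiled form; this text tells all that it offers.
- The arm moves only by the shell command python3 -m crank 'ROWS'. ROWS is JSON, a list that holds one entry, the list of rows, each a list of 7 numbers: the shift along the tool's x, y, z in mm, then the turn, a rotation vector about the tool's x, y, z in rad, then the finger opening in mm, from 0 to 91.8. In form: [[[dx, dy, dz, rx, ry, rz, grip], ...]]. A call has exactly 8 rows; each row is the pose to reach, as a shift and turn from the pose commanded when the call began, along the tool's axes at that moment; what a row does not reach only later rows make up. A row lasts 1/10 s, in which the tool goes at most 50 mm and 8.59 degrees, less where a joint would pass 70% of its speed; a pose out of reach is approached as far as the arm can. A call with a gripper value outside its range is refused whole. The fingers move at their own pace and stop on an object; the grip force is fixed at half the most. Time passes only in rows, so rows that repeat a pose let the fingers close, or fill a call up. It gives the time, the measured TCP pose, the force, the opening and the grip force at its end, in the units of the state.
- env.get_state(): the state, without advancing time (a new reading comes with each control period).
- get_image(name): name is "side" or "top" or "wrist"; returns a dict with "color" (480x640x3 uint8, red, green, blue), "fx", "fy", "cx", "cy" (pixels), "T" (4x4, takes a point from camera to world coordinates); the wrist camera has in their place "T_tool_cam" (4x4, takes a point from camera to tool coordinates, whose origin is the TCP and whose axes are the flange's). Camera axes: x right, y up, looking along -z (the intrinsics and any distortion apply to the point x, -y, -z); pixel columns grow to the right and rows downward; lengths in m; the calibration is good to about 2 mm. A picture is of the moment at which its call begins: read the wrist's pose just before it. There is no depth.
- ticket.finish_job(): hands the job in; it is judged then, once.
Trained networks look in the newest picture that a camera, given by its name, has taken for a name from the list of things; names that differ only in an ending like _2 or _b are one class to them, and where a whole thing is asked for, a point or a joint stands for the part that bears it (a point fixed in the world has none). Each returns a list of dicts, best first, with "score" (0 to 1); they miss things now and then, are a little off and sometimes report something else, mostly with a low value. They report only what shows in the picture. A call takes as long as a camera call.
- spotter.search_frame(camera, query): "at" ([column, row] in pixels, amid what is visible of it).
- spotter.cut_out(camera, query): "region" (480x640 bool, what is visible of it) and "at" ([column, row] in pixels, amid what is visible of it).
- spotter.landmark_of(camera, query): "at" ([column, row] in pixels: a listed point, or the origin of a listed thing).
The state is a dict: "time": time; "joints": joint angles; "joint_velocities": joint speeds; "tau": joint torques, N m; "eef_pos": TCP position; "eef_rot": TCP orientation; "force": force on the tool from outside, world axes, zero at the start; "wrist_torque": the same for the moment, N m; "grip_width": opening from 0.0 (shut) to 1.0 (fully open); "gripper_force": force on a finger pad.
Only numpy, scipy, OpenCV 4.12 (cv2) and the standard library are available. Lean on these libraries where they do the work, as an engineer would, in place of code of your own. Each camera call takes 0.05 s, during which the arm holds its last target. There are 200 camera calls.

## Working session

There is one attempt and no reset: what is moved stays moved. The work goes in short steps, Python scripts to look and compute and a shell command to move; the robot and the scene stay as the last step left them, time stands still between calls to the robot, and variables do not carry over. Pictures are saved under pics/ and viewed, at most 10 in all, crops included, and the job is handed in when it is done.

```bash
mkdir -p pics
cat > h.py <<'E'
import numpy as np, cv2, json
from workcell import env,get_image,ticket,spotter
def cam(n):
    s=env.get_state(); im=get_image(n)
    if 'T' in im: T=np.array(im['T'])
    else:
        W=np.eye(4); W[:3,:3]=s['eef_rot']; W[:3,3]=s['eef_pos']; T=W@np.array(im['T_tool_cam'])
    im['Tw']=T; return im
def ray(im,p):
    d=np.array([(p[0]-im['cx'])/im['fx'],-(p[1]-im['cy'])/im['fy'],-1.])
    return im['Tw'][:3,3], im['Tw'][:3,:3]@d
def atz(im,p,z):
    o,d=ray(im,p); return o+d*(z-o[2])/d[2]
def tri(a,p,b,q):
    o1,d1=ray(a,p);o2,d2=ray(b,q)
    t=np.linalg.lstsq(np.c_[d1,-d2],o2-o1,rcond=None)[0]
    x,y=o1+t[0]*d1,o2+t[1]*d2
    return (x+y)/2,np.linalg.norm(x-y)
def proj(im,P):
    c=np.linalg.inv(im['Tw'])@np.r_[P,1]; return [im['cx']+im['fx']*c[0]/-c[2],im['cy']-im['fy']*c[1]/-c[2]]
def save(im,f): cv2.imwrite('pics/'+f,cv2.cvtColor(im['color'],cv2.COLOR_RGB2BGR))
E
python3 - <<'E'
from h import *
np.set_printoptions(precision=4,suppress=True)
ims={}
for n in('top','side'):
    im=ims[n]=cam(n); save(im,n+'0.png'); print(n,[k for k in im],im['Tw'][:3,3])
R={}
for q in['jig','deck','carriage_face','carriage_back','green_sign','foam_sheet','blue_sign','red_sign','paint_cup']:
    for n in ims:
        r=spotter.landmark_of(n,q)
        R[n,q]=r; print(n,q,[(np.round(x['at'],1).tolist(),round(x['score'],2)) for x in r[:2]])
    if R['top',q] and R['side',q]:
        print('  ',tri(ims['top'],R['top',q][0]['at'],ims['side'],R['side',q][0]['at']))
E
```

```text
top ['color', 'fx', 'fy', 'cx', 'cy', 'T', 'Tw'] [0.3277 0.0038 0.9928]
side ['color', 'fx', 'fy', 'cx', 'cy', 'T', 'Tw'] [ 0.459  -0.4861  0.4902]
top jig [([342.1, 200.8], 0.78)]
side jig []
top deck []
side deck []
top carriage_face [([421.4, 215.7], 0.74)]
side carriage_face [([384.5, 349.4], 0.65), ([259.0, 192.1], 0.55)]
   (array([ 0.5653, -0.16  ,  0.0214]), np.float64(0.00045895147340770294))
top carriage_back [([440.6, 217.6], 0.56)]
side carriage_back [([386.5, 366.3], 0.97)]
   (array([ 0.5611, -0.1916,  0.0324]), np.float64(0.0005635162230455609))
top green_sign [([350.5, 201.6], 0.55)]
side green_sign [([378.2, 284.4], 0.82)]
   (array([ 0.5832, -0.0342,  0.0085]), np.float64(0.0035948047197209747))
top foam_sheet [([259.6, 185.9], 0.72), ([421.2, 213.2], 0.3)]
side foam_sheet [([371.0, 210.1], 0.96)]
   (array([0.5971, 0.1295, 0.0262]), np.float64(0.0006911461717278715))
top blue_sign [([459.2, 315.5], 0.56)]
side blue_sign [([244.2, 419.7], 0.97)]
   (array([ 0.3937, -0.233 ,  0.0119]), np.float64(0.005491888654658831))
top red_sign [([190.0, 298.8], 0.97)]
side red_sign [([259.0, 187.2], 0.88)]
   (array([0.3927, 0.2313, 0.0177]), np.float64(0.004600888768844326))
top paint_cup [([310.1, 286.9], 0.78)]
side paint_cup [([277.1, 263.1], 0.75)]
   (array([0.4278, 0.0268, 0.0064]), np.float64(0.0015754441600210382))
```

View pics/top0.png

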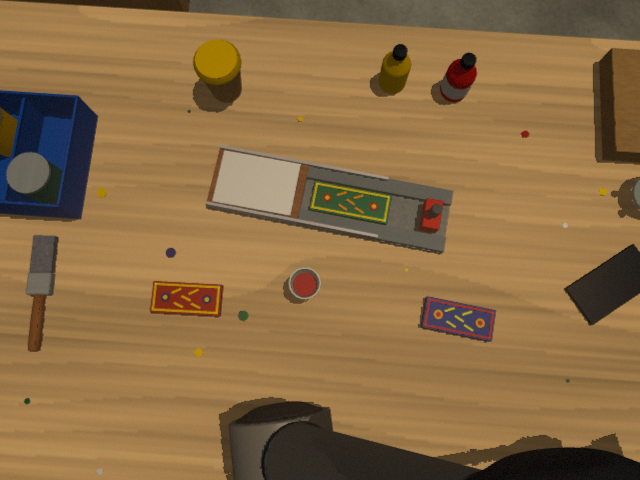

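View pics/side0.png

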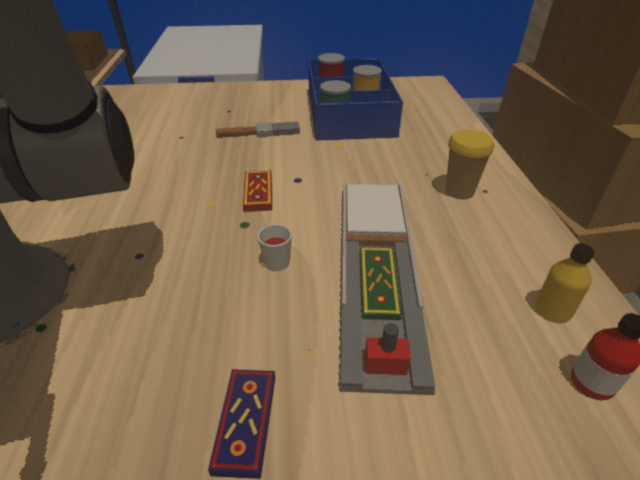

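The top view shows the foam at about (258,182), the green sign at (350,202), the carriage at (431,215), the blue sign at (458,319), the red sign at (187,299) and the cup at (305,284). The side view agrees, with the blue sign at about (243,420). Next I fit the pose from the masks.

```bash
python3 - <<'E'
from h import *
np.set_printoptions(precision=4,suppress=True)
ims={n:cam(n) for n in('top','side')}
s=env.get_state(); print(s['eef_pos'],s['eef_rot'],s['grip_width'],s['force'])
for q,z in(('foam_sheet',.0315),('green_sign',.022),('blue_sign',.016),('red_sign',.016)):
    C={}
    for n in ims:
        r=spotter.cut_out(n,q)
        if not r: print(n,q,'none');continue
        m=r[0]['region'].astype(np.uint8)
        c=max(cv2.findContours(m,0,cv2.CHAIN_APPROX_NONE)[0],key=cv2.contourArea)[:,0]
        P=np.array([atz(ims[n],p,z)[:2] for p in c]).astype(np.float32)*1000
        (cx,cy),wh,a=cv2.minAreaRect(P); 
        a=a if wh[1]>wh[0] else a-90
        C[n]=proj(ims[n],[cx/1000,cy/1000,z])
        print(n,q,round(r[0]['score'],2),'ctr',round(cx,1),round(cy,1),'size',np.round(wh,1),'yaw of long axis vs y',round((a+90)%180-90,2))
        # corner pixel positions
        if n=='top': quadt=cv2.boxPoints(((cx,cy),wh,a))
E
python3 - <<'E'
from h import *
im=cam('top'); c=im['color'][130:350,190:510]; cv2.imwrite('pics/z1.png',cv2.resize(cv2.cvtColor(c,4),None,fx=2.5,fy=2.5,interpolation=cv2.INTER_CUBIC))
for nm,p,z in(('jig -y corners',(453,190),.0205),('',(441,251),.0205),('deck edge',(307,164),.0235),('',(297,217),.0235)): print(nm,atz(im,p,z))
E
```

```text
[ 0.1805 -0.493   0.2437] [[ 0.9391  0.3437  0.    ]
 [ 0.3437 -0.9391 -0.0001]
 [-0.      0.0001 -1.    ]] 0.9997612104204983 [ 0.3319  0.2327 -0.082 ]
top foam_sheet 0.84 ctr 601.4 134.2 size [143.5  99.7] yaw of long axis vs y -7.26
side foam_sheet 0.68 ctr 602.6 130.7 size [149.   96.1] yaw of long axis vs y -6.25
top green_sign 0.84 ctr 579.4 -32.6 size [141.9  59.7] yaw of long axis vs y -7.27
side green_sign 0.91 ctr 580.6 -37.4 size [148.2  56.2] yaw of long axis vs y -7.15
top blue_sign 0.6 ctr 390.8 -228.7 size [123.3  54.6] yaw of long axis vs y -7.01
side blue_sign 0.65 ctr 392.1 -233.5 size [127.1  57.1] yaw of long axis vs y -7.24
top red_sign 0.83 ctr 390.9 237.0 size [ 56.2 124.1] yaw of long axis vs y 2.04
side red_sign 0.79 ctr 392.5 230.4 size [ 54.8 143.4] yaw of long axis vs y 1.06
jig -y corners [ 0.61640849 -0.21462799  0.0205    ]
 [ 0.50463    -0.19632149  0.0205    ]
deck edge [0.645048   0.04866528 0.0235    ]
 [0.54630191 0.058694   0.0235    ]
```

View pics/z1.png

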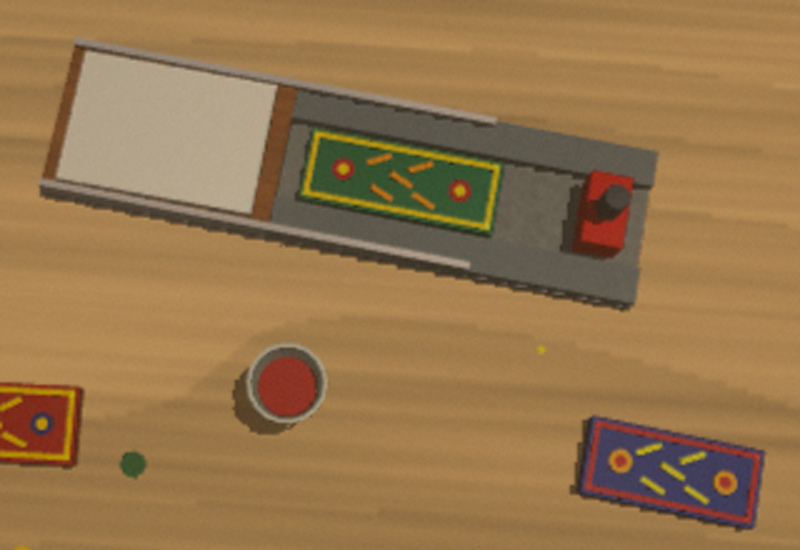

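The crop shows the jig at a yaw of about -7.3°, with its origin at about (0.5855, -0.0173). The foam sits at jig y≈0.150. The picture agrees with the fit, so I move behind the carriage.

```bash
cat >> h.py <<'E'
O=np.array([.5855,-.0173]);A=np.radians(-7.3);J=np.array([[np.cos(A),-np.sin(A)],[np.sin(A),np.cos(A)]])
def jig(p): return J.T@(np.array(p[:2])-O)
E
python3 -m crank '[[[48,-13,0,0,0,-0.14,0],[96,-26,10,0,0,-0.28,0],[144,-38,25,0,0,-0.42,0],[192,-51,40,0,0,-0.56,0],[240,-63,55,0,0,-0.7,0],[288,-76,70,0,0,-0.84,0],[336,-88,85,0,0,-0.98,0],[380,-100,100,0,0,-1.093,0]]]'
python3 - <<'E'
from h import *
s=env.get_state();print(s['eef_pos'],s['eef_rot'],jig(s['eef_pos']),s['grip_width'],s['force'],s['joints'])
E
```

```text
time: 2.35
eef_pos: [0.4986, -0.2715, 0.1458]
eef_rot: [[0.121, 0.993, 0.001], [0.993, -0.121, -0.001], [-0.001, 0.001, -1.0]]
force: [0.6, -0.1, 0.0]
grip_width: 0.353
gripper_force: 0.0
[ 0.49857427 -0.27154256  0.14575204] [[ 1.21283670e-01  9.92617693e-01  6.21752069e-04]
 [ 9.92617728e-01 -1.21283270e-01 -6.44470845e-04]
 [-5.64305039e-04  6.95325915e-04 -9.99999599e-01]] [-0.05391592 -0.26322696] 0.3528526428317941 [ 0.55788083 -0.14119817  0.02891833] [-6.33618065e-01  5.11406233e-01  1.54245705e+00 -1.70878780e-04
  1.08684675e+00 -5.11955806e-01]
```

```bash
python3 -m crank '[[[15,17,30,0,0,0,0],[30,34,60,0,0,0,0],[45,50,85,0,0,0,0],[45,50,97,0,0,0,0],[45,50,97,0,0,0,0],[45,50,97,0,0,0,0],[45,50,97,0,0,0,0],[45,50,97,0,0,0,0]]]'
python3 - <<'E'
from h import *
s=env.get_state();print(jig(s['eef_pos']),s['eef_pos'])
im=cam('side');save(im,'s1.png')
E
```

```text
time: 3.15
eef_pos: [0.5524, -0.2355, 0.0506]
eef_rot: [[0.128, 0.992, 0.002], [0.992, -0.128, -0.001], [-0.001, 0.002, -1.0]]
force: [0.3, 0.7, 0.3]
grip_width: 0.006
gripper_force: 0.0
[-0.00511479 -0.22062075] [ 0.55239358 -0.23548258  0.0505534 ]
```

View pics/s1.png

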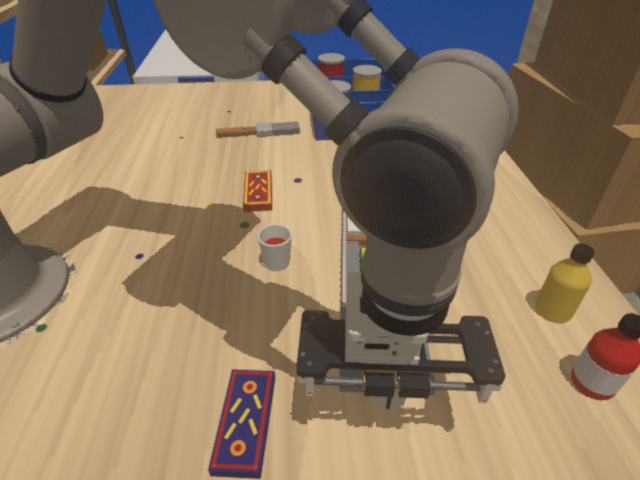

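The picture shows the closed fingers just behind the jig's near end, at about (385,395) and in line with the channel. I push the carriage now.

```bash
python3 -m crank '[[[12,5,2,0,0,0,0],[24,5,2,0,0,0,0],[36,5,2,0,0,0,0],[48,5,2,0,0,0,0],[60,5,2,0,0,0,0],[72,5,2,0,0,0,0],[84,5,2,0,0,0,0],[94,5,2,0,0,0,0]]]'
python3 -c "
from h import *
s=env.get_state();print(jig(s['eef_pos']),s['eef_pos'])"
```

```text
time: 4.0
eef_pos: [0.5691, -0.1412, 0.0471]
eef_rot: [[0.126, 0.992, -0.0], [0.992, -0.126, -0.001], [-0.001, -0.0, -1.0]]
force: [-1.1, -6.4, -0.9]
grip_width: 0.008
gripper_force: 2.9
[-0.00056092 -0.12494919] [ 0.56906701 -0.14116513  0.04708869]
```

Contact is about 6 N and sliding. I continue slowly to the stop.

```bash
python3 -m crank '[[[3,0,0,0,0,0,0],[6,0,0,0,0,0,0],[8,0,0,0,0,0,0],[10,0,0,0,0,0,0],[11,0,0,0,0,0,0],[12,0,0,0,0,0,0],[12,0,0,0,0,0,0],[12,0,0,0,0,0,0]]]'
python3 -c "
from h import *
s=env.get_state();print(jig(s['eef_pos']),s['eef_pos'])"
```

```text
time: 4.8
eef_pos: [0.5703, -0.1313, 0.0471]
eef_rot: [[0.127, 0.992, -0.0], [0.992, -0.127, -0.002], [-0.002, -0.0, -1.0]]
force: [-2.7, -9.9, 0.0]
grip_width: 0.006
gripper_force: 4.5
[-0.00056665 -0.11498035] [ 0.57032801 -0.13127636  0.04711276]
```

```bash
python3 -m crank '[[[1,0,0,0,0,0,0],[2,0,0,0,0,0,0],[3,0,0,0,0,0,0],[4,0,0,0,0,0,0],[5,0,0,0,0,0,0],[6,0,0,0,0,0,0],[6,0,0,0,0,0,0],[6,0,0,0,0,0,0]]]'
python3 -c "
from h import *
s=env.get_state();print(jig(s['eef_pos']),s['eef_pos'])"
```

```text
time: 5.6
eef_pos: [0.5704, -0.1309, 0.0472]
eef_rot: [[0.127, 0.992, -0.001], [0.992, -0.127, -0.009], [-0.009, 0.0, -1.0]]
force: [-8.1, -31.7, -2.2]
grip_width: 0.003
gripper_force: 16.4
[-0.00053311 -0.11462379] [ 0.57040658 -0.13092696  0.04724182]
```

It's at the stop: the force rose to 32 N with no motion. I back off, rise and look.

```bash
python3 -m crank '[[[-15,0,0,0,0,0,0],[-40,0,-10,0,0,0,0],[-45,0,-50,0,0,0,0],[-40,0,-95,0,0,0,40],[-10,-20,-125,0,0,0,40],[30,-20,-125,0,0,0,40],[75,-10,-125,0,0,0,40],[120,0,-125,0,0,0,40]]]'
python3 -m crank '[[[45,0,0,0,0,0,40],[90,0,0,0,0,0,40],[135,0,0,0,0,0,40],[180,0,0,0,0,0,40],[225,0,0,0,0,0,40],[245,0,0,0,0,0,40],[247,0,0,0,0,0,40],[247,0,0,0,0,0,40]]]'
python3 - <<'E'
from h import *
s=env.get_state();print(jig(s['eef_pos']),s['eef_pos'],s['grip_width'])
im=cam('wrist')
for q,z in(('foam_sheet',.0315),):
    for r in spotter.cut_out('wrist',q)[:1]:
        c=max(cv2.findContours(r['region'].astype(np.uint8),0,1)[0],key=cv2.contourArea)[:,0]
        P=np.array([J.T@(atz(im,p,z)[:2]-O) for p in c]); print(r['score'],P.min(0),P.max(0))
im2=cam('side')
for r in spotter.cut_out('side','foam_sheet')[:1]: print(r['at'])
for q in('green_sign','carriage_face'):
    r=spotter.landmark_of('side',q); z=.01 if q[0]=='g' else .0295
    for x in r[:1]: print(q,x['score'],jig(atz(im2,x['at'],z)))
a=cv2.resize(im['color'],None,fx=.8,fy=.8);b=cv2.resize(im2['color'],None,fx=.8,fy=.8)
b=im2['color'][180:400,320:460];b=cv2.resize(b,(244,384))
cv2.imwrite('pics/w2.png',cv2.cvtColor(np.hstack([a,b]),4))
E
```

```text
time: 6.4
eef_pos: [0.5867, -0.0029, 0.1729]
eef_rot: [[0.128, 0.992, 0.001], [0.992, -0.128, 0.001], [0.001, 0.001, -1.0]]
force: [0.7, -0.7, -0.0]
grip_width: 0.392
gripper_force: 0.0
time: 7.2
eef_pos: [0.6173, 0.2406, 0.1717]
eef_rot: [[0.125, 0.992, -0.001], [0.992, -0.125, 0.0], [-0.0, -0.001, -1.0]]
force: [0.8, -0.4, -0.7]
grip_width: 0.433
gripper_force: 0.0
[-0.00119994  0.25981093] [0.61732256 0.24055748 0.17168674] 0.433457600645955
0.87 [-0.05188576  0.15645401] [0.04502768 0.22770843]
[373.7, 212.4]
green_sign 0.58 [-0.00369929 -0.00443975]
carriage_face 0.71 [-0.0015511  -0.07399293]
```

View pics/w2.png

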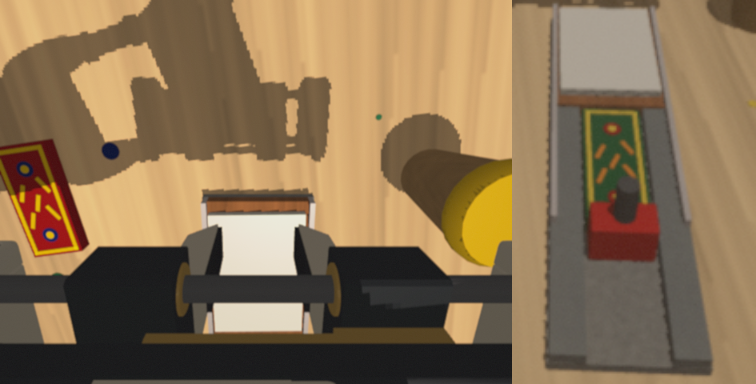

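The wrist view shows the foam's outer edge near row 210 of the crop, the deck's outer end, the red sign at left and the yellow jar at right. The side crop shows the carriage up against the green sign. I check jar clearance before descending.

Run:
```python
from h import *
b=cam('side');t=cam('top');w=cam('wrist')
print('jar base centre',atz(b,(463,187),0),'left/right base',atz(b,(447,185),0),atz(b,(480,190),0))
print('cap tri',tri(b,(470,143),t,(217,60)))
R=[]
for n,im in(('wrist',w),('top',t)):
    r=spotter.cut_out(n,'foam_sheet')
    if r:
        c=max(cv2.findContours(r[0]['region'].astype(np.uint8),0,1)[0],key=cv2.contourArea)[:,0]
        P=np.array([J.T@(atz(im,p,.0315)[:2]-O) for p in c]); print(n,r[0]['score'],P.min(0),P.max(0))
```

```text
jar base centre [0.80261887 0.22622073 0.        ] left/right base [0.77260674 0.23598779 0.        ] [0.83298118 0.21293525 0.        ]
cap tri (array([0.79094126, 0.21341839, 0.10634673]), np.float64(0.003783139231566455))
wrist 0.94 [-0.05107605  0.15593542] [0.04434235 0.22783363]
top 0.93 [-0.05458784  0.08064383] [0.04749118 0.22361356]
```

```bash
python3 -m crank '[[[5,-2,40,0,0,0,40],[5,-2,80,0,0,0,40],[5,-2,110,0,0,0,40],[5,-2,120,0,0,0,40],[5,-2,124,0,0,0,40],[5,-2,124,0,0,0,40],[5,-2,124,0,0,0,40],[5,-2,124,0,0,0,40]]]'
python3 -c "
from h import *
s=env.get_state();print(jig(s['eef_pos']),s['eef_pos'])"
```

```text
time: 8.55
eef_pos: [0.6175, 0.2455, 0.0499]
eef_rot: [[0.127, 0.992, 0.003], [0.992, -0.127, 0.001], [0.001, 0.003, -1.0]]
force: [0.7, 0.1, -1.1]
grip_width: 0.439
gripper_force: 0.0
[-0.001688    0.26473063] [0.61746358 0.24549933 0.0498675 ]
```

```bash
python3 -m crank '[[[0,0,7,0,0,0,40],[0,0,7,0,0,0,40],[-8,0,7,0,0,0,40],[-16,0,7,0,0,0,40],[-24,0,7,0,0,0,40],[-32,0,7,0,0,0,40],[-40,0,7,0,0,0,40],[-48,0,7,0,0,0,40]]]'
python3 -c "
from h import *
s=env.get_state();print(jig(s['eef_pos']),s['eef_pos'])"
```

```text
time: 9.35
eef_pos: [0.6104, 0.1968, 0.0412]
eef_rot: [[0.127, 0.992, 0.0], [0.992, -0.127, 0.0], [0.0, 0.0, -1.0]]
force: [0.0, 0.6, 0.5]
grip_width: 0.43
gripper_force: 0.2
[-0.0024932   0.21553736] [0.61041418 0.1968071  0.04118696]
```

```bash
python3 -m crank '[[[-11,0,-1,0,0,0,40],[-22,0,-1,0,0,0,40],[-33,0,-1,0,0,0,40],[-44,0,-1,0,0,0,40],[-55,0,-1,0,0,0,40],[-66,0,-1,0,0,0,40],[-77,0,-1,0,0,0,40],[-85,0,-1,0,0,0,40]]]'
cat > m.py <<'E'
from h import *
s=env.get_state();print(jig(s['eef_pos']),s['eef_pos'])
for n in('side','top'):
    im=cam(n)
    for q,z in(('foam_sheet',.0305),('green_sign',.022)):
        r=spotter.cut_out(n,q)
        if r:
            c=max(cv2.findContours(r[0]['region'].astype(np.uint8),0,1)[0],key=cv2.contourArea)[:,0]
            P=np.array([J.T@(atz(im,p,z)[:2]-O) for p in c]); print(n,q,r[0]['score'],P.min(0).round(4),P.max(0).round(4))
    for q,z in(('carriage_face',.0295),('foam_sheet',.0225)):
        r=spotter.landmark_of(n,q)
        if r: print(n,q,r[0]['score'],jig(atz(im,r[0]['at'],z)).round(4))
    if n=='side': si=im['color'][160:400,300:480]
    else: ti=im['color'][130:270,190:470]
import sys
cv2.imwrite('pics/'+sys.argv[1],cv2.cvtColor(np.hstack([cv2.resize(si,(300,400)),cv2.resize(ti,(500,250)) if 0 else cv2.copyMakeBorder(cv2.resize(ti,(500,250)),0,150,0,0,0)]),4))
E
python3 m.py m1.png
```

```text
time: 10.15
eef_pos: [0.5996, 0.1122, 0.0421]
eef_rot: [[0.127, 0.992, -0.0], [0.992, -0.127, -0.0], [-0.0, -0.0, -1.0]]
force: [0.5, 0.8, -0.4]
grip_width: 0.437
gripper_force: 0.2
[-0.00251016  0.13025883] [0.59956147 0.11222196 0.04207729]
side foam_sheet 0.6 [-0.0518 -0.0285] [0.0459 0.1207]
side green_sign 0.7 [-0.0302 -0.0825] [ 0.0038 -0.0182]
side carriage_face 0.95 [ 0.0025 -0.0754]
side foam_sheet 0.82 [0.0002 0.0452]
top foam_sheet 0.74 [-0.053  -0.0235] [0.0459 0.099 ]
top green_sign 0.96 [-0.0318 -0.0744] [ 0.0252 -0.0226]
top foam_sheet 0.93 [-0.0086  0.0469]
```

View pics/m1.png

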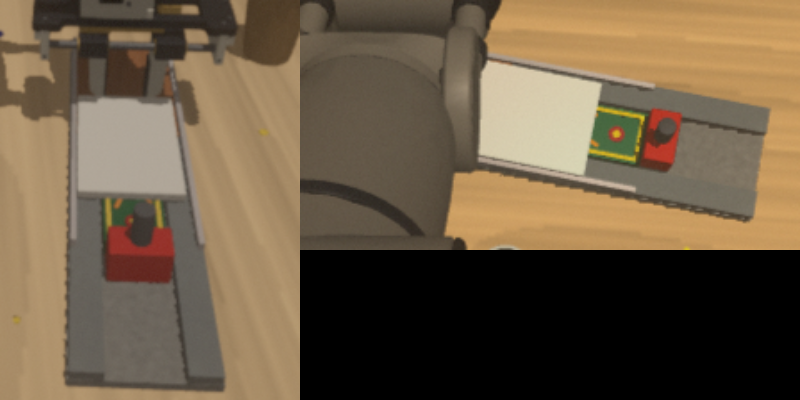

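The picture shows the sheet sliding straight between the rails, its front edge at about y≈-0.024 and the carriage still in place. I continue to just short of contact.

```bash
python3 -m crank '[[[-8,0,0,0,0,0,40],[-16,0,0,0,0,0,40],[-24,0,0,0,0,0,40],[-31,0,0,0,0,0,40],[-37,0,0,0,0,0,40],[-41,0,0,0,0,0,40],[-42,0,0,0,0,0,40],[-42,0,0,0,0,0,40]]]'
sed -i 's/300:480/330:430/;s/160:400/220:380/;s/(300,400)/(375,600)/;s/0,150,0,0,0/0,350,0,0,0/;s/130:270,190:470/170:260,370:470/;s/(500,250)/(400,360)/g;s/0,350/0,240/' m.py
python3 m.py m2.png
```

```text
time: 11.45
eef_pos: [0.5944, 0.0715, 0.0421]
eef_rot: [[0.127, 0.992, 0.0], [0.992, -0.127, -0.0], [-0.0, 0.0, -1.0]]
force: [1.2, -0.7, -0.3]
grip_width: 0.435
gripper_force: 0.0
[-0.00246767  0.08921422] [0.5943883  0.07150464 0.04212523]
side foam_sheet 0.79 [-0.0518 -0.0688] [0.0459 0.081 ]
side carriage_face 0.94 [-0.0036 -0.0764]
side foam_sheet 0.88 [-0.0045  0.0078]
top foam_sheet 0.92 [-0.0534 -0.0639] [0.0462 0.0388]
top green_sign 0.61 [-0.0298 -0.0746] [ 0.0247 -0.0632]
top carriage_face 0.67 [-0.003  -0.0758]
top foam_sheet 0.56 [-0.0032  0.0002]
```

View pics/m2.png

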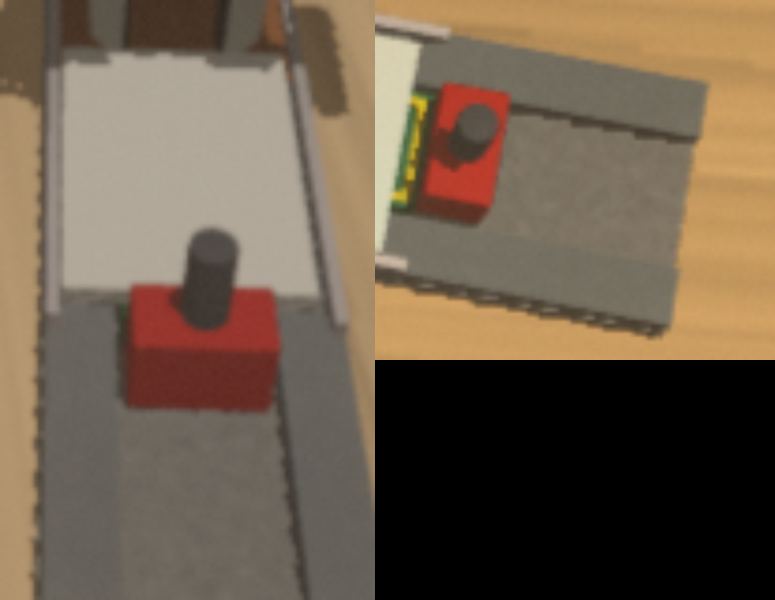

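The gap left is about 9-10 mm: the crop shows a green strip between the foam edge and the red block at crop x 410–437. I push on in small steps.

```bash
python3 -m crank '[[[-1,0,0,0,0,0,40],[-2,0,0,0,0,0,40],[-3,0,0,0,0,0,40],[-4,0,0,0,0,0,40],[-5,0,0,0,0,0,40],[-6,0,0,0,0,0,40],[-7,0,0,0,0,0,40],[-7,0,0,0,0,0,40]]]'
python3 m.py m3.png
```

```text
time: 12.75
eef_pos: [0.5935, 0.0646, 0.0421]
eef_rot: [[0.127, 0.992, 0.0], [0.992, -0.127, -0.0], [-0.0, 0.0, -1.0]]
force: [1.0, 0.1, -0.5]
grip_width: 0.437
gripper_force: 0.0
[-0.00249202  0.08219982] [0.59347287 0.06455019 0.04209324]
side foam_sheet 0.77 [-0.0502 -0.0762] [0.0456 0.0724]
side carriage_face 0.62 [-0.0038 -0.0748]
side foam_sheet 0.91 [-0.003 -0.001]
top foam_sheet 0.93 [-0.0527 -0.0692] [0.045  0.0276]
top green_sign 0.41 [-0.0266 -0.0741] [ 0.0178 -0.0699]
top carriage_face 0.93 [-0.0022 -0.0778]
top foam_sheet 0.67 [-0.0003 -0.0023]
```

View pics/m3.png

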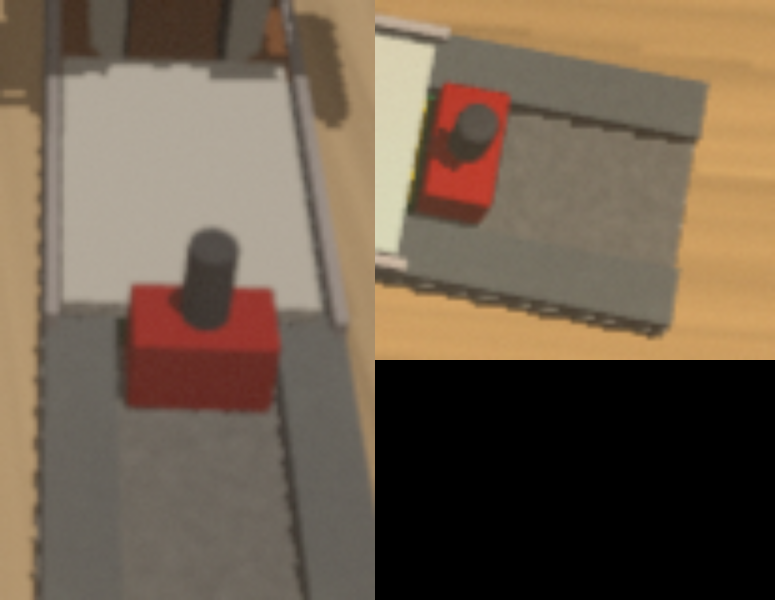

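The gap is now about 3–4 mm (thin strip at crop x 415–435). Small steps from here, watching the force.

```bash
python3 -m crank '[[[-0.5,0,0,0,0,0,40],[-1,0,0,0,0,0,40],[-1.5,0,0,0,0,0,40],[-2,0,0,0,0,0,40],[-2.5,0,0,0,0,0,40],[-2.5,0,0,0,0,0,40],[-2.5,0,0,0,0,0,40],[-2.5,0,0,0,0,0,40]]]'
python3 m.py m4.png
```

```text
time: 14.05
eef_pos: [0.5932, 0.0622, 0.0421]
eef_rot: [[0.127, 0.992, 0.0], [0.992, -0.127, -0.0], [-0.0, 0.0, -1.0]]
force: [0.4, -0.5, -0.3]
grip_width: 0.434
gripper_force: 0.0
[-0.00251236  0.07983042] [0.59315162 0.06220258 0.04209636]
side foam_sheet 0.66 [-0.0502 -0.0782] [0.0453 0.0687]
side carriage_face 0.72 [-0.0004 -0.0758]
side foam_sheet 0.81 [-0.0009 -0.0009]
top foam_sheet 0.69 [-0.0544 -0.0721] [0.0447 0.0246]
top carriage_face 0.93 [-0.0039 -0.0726]
top foam_sheet 0.86 [-0.0048 -0.0057]
```

```bash
python3 -m crank '[[[-1,0,0,0,0,0,40],[-1,0,0,0,0,0,40],[-1,0,0,0,0,0,40],[10,0,0,0,0,0,40],[20,0,-20,0,0,0,40],[20,0,-65,0,0,0,80],[20,-20,-110,0,0,0,91],[0,-50,-135,0,0,0,91]]]'
python3 -m crank '[[[-42,-15,0,0,0,0,91],[-85,-30,0,0,0,0,91],[-128,-45,0,0,0,0,91],[-170,-60,0,0,0,0,91],[-213,-75,0,0,0,0,91],[-256,-90,0,0,0,0,91],[-296,-103,0,0,0,0,91],[-314,-114,0,0,0,0,91]]]'
cat > b.py <<'E'
from h import *
s=env.get_state();print('tcp',s['eef_pos'],jig(s['eef_pos']),s['force'])
im=cam('wrist');b=cam('top')
for n,i in(('wrist',im),('top',b)):
    r=spotter.cut_out(n,'blue_sign')
    if r:
        m=r[0]['region'].astype(np.uint8);c=max(cv2.findContours(m,0,1)[0],key=cv2.contourArea)[:,0]
        print(n,r[0]['score'],c.min(0),c.max(0))
        P=np.array([atz(i,p,.016)[:2] for p in c]).astype(np.float32)*1000
        print(cv2.minAreaRect(P)); Q=np.array([jig(p/1000) for p in P]); print('jig',Q.min(0),Q.max(0))
    r=spotter.landmark_of(n,'blue_sign')
    if r: print('lm',r[0]['score'],atz(i,r[0]['at'],0))
save(im,'w5.png')
E
python3 b.py; sed -i 's/^E$//' b.py; python3 m.py m5.png
```

```text
time: 15.35
eef_pos: [0.5455, 0.0705, 0.1805]
eef_rot: [[0.124, 0.992, 0.007], [0.992, -0.125, 0.001], [0.001, 0.006, -1.0]]
force: [0.9, 0.2, 1.1]
grip_width: 0.65
gripper_force: 0.0
time: 16.15
eef_pos: [0.3901, -0.2308, 0.1774]
eef_rot: [[0.129, 0.992, 0.001], [0.992, -0.129, -0.001], [-0.001, 0.001, -1.0]]
force: [0.9, 0.5, -0.3]
grip_width: 0.99
gripper_force: 0.0
tcp [ 0.39005492 -0.23083466  0.17740207] [-0.16672819 -0.236638  ] [ 0.90785855  0.46829372 -0.28456772]
wrist 0.67 [288 137] [359 282]
((391.1295471191406, -228.7672119140625), (119.84432220458984, 55.34193801879883), 82.59114837646484)
jig [-0.19362832 -0.29441971] [-0.13828323 -0.17448296]
lm 0.78 [ 0.3899516  -0.23116985  0.        ]
top 0.97 [421 297] [477 335]
((392.5899353027344, -213.72035217285156), (89.99845123291016, 54.48820495605469), 82.84183502197266)
jig [-0.19364708 -0.26428214] [-0.13903828 -0.17430888]
lm 0.93 [ 0.39299863 -0.22984656  0.        ]
[-0.16587334 -0.23309456] [ 0.39135308 -0.22742857  0.17715312]
side foam_sheet 0.82 [-0.0514 -0.0794] [0.0452 0.0672]
side carriage_face 0.6 [ 0.0011 -0.0731]
side foam_sheet 0.55 [-0.0043 -0.0081]
top foam_sheet 0.62 [-0.0526 -0.0725] [0.0446 0.0676]
top green_sign 0.59 [-0.0646 -0.1931] [0.0572 0.2351]
top carriage_face 0.76 [ 0.0023 -0.0719]
top foam_sheet 0.97 [-0.0079 -0.0074]
```

View pics/w5.png

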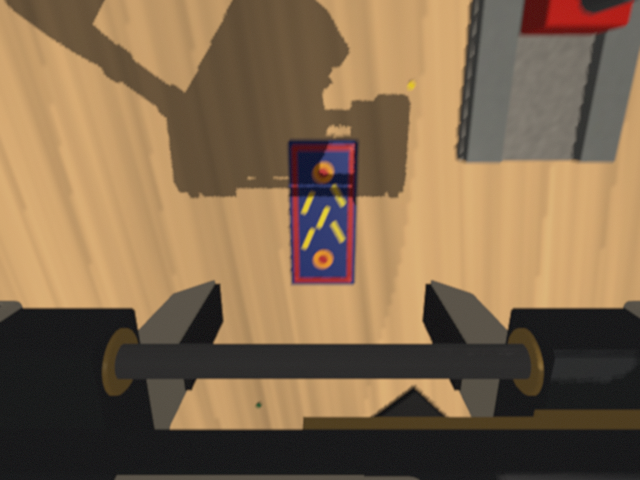

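The wrist view shows the blue sign at about (323,211), centred between the fingers, face up and aligned with the jig. I descend.

```bash
python3 -m crank '[[[0,0,40,0,0,0,91],[-1,0,80,0,0,0,91],[-1,0,110,0,0,0,91],[-1,0,130,0,0,0,91],[-1,0,140,0,0,0,91],[-1,0,145,0,0,0,91],[-1,0,145,0,0,0,91],[-1,0,145,0,0,0,91]]]'
python3 -m crank '[[[0,0,3,0,0,0,91],[0,0,6,0,0,0,91],[0,0,9,0,0,0,91],[0,0,9,0,0,0,91],[0,0,9,0,0,0,91],[0,0,9,0,0,0,91],[0,0,9,0,0,0,91],[0,0,9,0,0,0,91]]]'
python3 -c "
from h import *
s=env.get_state();print(jig(s['eef_pos']),s['eef_pos'])"
```

```text
time: 17.75
eef_pos: [0.3911, -0.2299, 0.0329]
eef_rot: [[0.127, 0.992, 0.001], [0.992, -0.127, -0.001], [-0.001, 0.002, -1.0]]
force: [-1.1, 0.4, -0.0]
grip_width: 0.992
gripper_force: 0.0
time: 18.55
eef_pos: [0.3906, -0.2295, 0.0232]
eef_rot: [[0.127, 0.992, 0.0], [0.992, -0.127, -0.0], [-0.0, 0.0, -1.0]]
force: [-0.6, -0.8, -0.3]
grip_width: 0.992
gripper_force: 0.0
[-0.16635779 -0.23523302] [ 0.39060084 -0.22948814  0.02316514]
```

```bash
python3 -m crank '[[[0,0,2,0,0,0,91],[0,0,2,0,0,0,70],[0,0,2,0,0,0,50],[0,0,2,0,0,0,40],[0,0,2,0,0,0,40],[0,0,2,0,0,0,40],[0,0,2,0,0,0,40],[0,0,2,0,0,0,40]]]'
python3 -m crank '[[[0,0,-5,0,0,0,40],[0,0,-15,0,0,0,40],[0,0,-30,0,0,0,40],[0,0,-50,0,0,0,40],[0,0,-75,0,0,0,40],[0,0,-100,0,0,0,40],[0,0,-115,0,0,0,40],[0,0,-120,0,0,0,40]]]'
python3 -c "
from h import *
s=env.get_state();print(jig(s['eef_pos']),s['eef_pos'])"
```

```text
time: 19.35
eef_pos: [0.3906, -0.2295, 0.0211]
eef_rot: [[0.127, 0.992, 0.0], [0.992, -0.127, -0.0], [-0.0, 0.0, -1.0]]
force: [-0.4, -0.9, 0.3]
grip_width: 0.583
gripper_force: 30.0
time: 20.15
eef_pos: [0.3912, -0.23, 0.1434]
eef_rot: [[0.127, 0.992, 0.003], [0.992, -0.127, -0.003], [-0.002, 0.003, -1.0]]
force: [1.0, -0.4, -1.6]
grip_width: 0.585
gripper_force: 30.0
[-0.16571997 -0.23562453] [ 0.39118375 -0.22995751  0.14335398]
```

```bash
python3 -m crank '[[[33,23,0,0,0,0,40],[67,47,0,0,0,0,40],[101,71,0,0,0,0,40],[135,95,0,0,0,0,40],[169,119,0,0,0,0,40],[203,143,0,0,0,0,40],[224,157,0,0,0,0,40],[232,163,0,0,0,0,40]]]'
python3 -m crank '[[[0,0,10,0,0,0,40],[0,0,22,0,0,0,40],[0,0,36,0,0,0,40],[0,0,50,0,0,0,40],[0,0,62,0,0,0,40],[0,0,70,0,0,0,40],[0,0,74,0,0,0,40],[0,0,74,0,0,0,40]]]'
python3 - <<'E'
from h import *
s=env.get_state();print(jig(s['eef_pos']),s['eef_pos'])
im=cam('wrist')
for n,i in(('wrist',im),('side',cam('side'))):
  for q,z in(('foam_sheet',.030),('blue_sign',s['eef_pos'][2]-.005)):
    r=spotter.cut_out(n,q)
    if r:
        c=max(cv2.findContours(r[0]['region'].astype(np.uint8),0,1)[0],key=cv2.contourArea)[:,0]
        Q=np.array([jig(atz(i,p,z)) for p in c]); print(n,q,r[0]['score'],Q.min(0),Q.max(0))
E
```

```text
time: 20.95
eef_pos: [0.5824, -0.0178, 0.1404]
eef_rot: [[0.124, 0.992, -0.001], [0.992, -0.124, 0.0], [0.0, -0.001, -1.0]]
force: [-0.5, 1.1, -1.2]
grip_width: 0.584
gripper_force: 30.0
time: 21.75
eef_pos: [0.5813, -0.0203, 0.0666]
eef_rot: [[0.127, 0.992, -0.001], [0.992, -0.127, 0.0], [-0.0, -0.001, -1.0]]
force: [0.1, -0.2, -0.5]
grip_width: 0.582
gripper_force: 30.0
[-0.00379345 -0.00346734] [ 0.58129673 -0.02025723  0.06656415]
wrist foam_sheet 0.92 [-0.05125529 -0.00553269] [0.04469351 0.06849153]
wrist blue_sign 0.61 [-0.03126997 -0.01587143] [0.02247595 0.05840714]
side foam_sheet 0.75 [-0.0515348  -0.07926707] [-0.00579779  0.0586469 ]
side blue_sign 0.77 [-0.03161592 -0.07807201] [0.02351983 0.04739204]
```

Wrist check: the blue sign is within about 1 mm of the sheet's centre in both axes. I lower slowly.

```bash
python3 -m crank '[[[0,1,3,0,0,0,40],[0,1,6,0,0,0,40],[0,1,9,0,0,0,40],[0,1,11,0,0,0,40],[0,1,13,0,0,0,40],[0,1,14,0,0,0,40],[0,1,14,0,0,0,40],[0,1,14,0,0,0,40]]]'
python3 -m crank '[[[0,0,0.5,0,0,0,40],[0,0,1,0,0,0,40],[0,0,1.5,0,0,0,40],[0,0,1.5,0,0,0,40],[0,0,1.5,0,0,0,40],[0,0,1.5,0,0,0,40],[0,0,1.5,0,0,0,40],[0,0,1.5,0,0,0,40]]]'
```

```text
time: 22.85
eef_pos: [0.5827, -0.0201, 0.0531]
eef_rot: [[0.127, 0.992, 0.0], [0.992, -0.127, -0.0], [-0.0, 0.0, -1.0]]
force: [-0.2, -0.0, -1.2]
grip_width: 0.583
gripper_force: 30.0
time: 23.65
eef_pos: [0.5826, -0.0201, 0.0516]
eef_rot: [[0.127, 0.992, 0.0], [0.992, -0.127, -0.0], [-0.0, 0.0, -1.0]]
force: [0.4, -0.9, -0.5]
grip_width: 0.587
gripper_force: 30.0
```

```bash
python3 -m crank '[[[0,0,0.3,0,0,0,40],[0,0,0.6,0,0,0,40],[0,0,0.9,0,0,0,40],[0,0,1.2,0,0,0,40],[0,0,1.2,0,0,0,40],[0,0,1.2,0,0,0,40],[0,0,1.2,0,0,0,40],[0,0,1.2,0,0,0,40]]]'
```

```text
time: 24.45
eef_pos: [0.5826, -0.0201, 0.0511]
eef_rot: [[0.127, 0.992, 0.0], [0.992, -0.127, -0.0], [-0.0, 0.0, -1.0]]
force: [-2.2, 0.3, 6.0]
grip_width: 0.587
gripper_force: 30.0
```

Contact at z=0.0511, 6 N upward, as expected. I release and rise.

```bash
python3 -m crank '[[[0,0,0,0,0,0,48],[0,0,0,0,0,0,56],[0,0,0,0,0,0,70],[0,0,0,0,0,0,85],[0,0,0,0,0,0,91],[0,0,0,0,0,0,91],[0,0,0,0,0,0,91],[0,0,-5,0,0,0,91]]]'
python3 -m crank '[[[0,0,-15,0,0,0,91],[0,0,-35,0,0,0,91],[0,0,-60,0,0,0,91],[0,0,-90,0,0,0,91],[0,0,-120,0,0,0,91],[-10,-40,-140,0,0,0,91],[-40,-80,-150,0,0,0,91],[-70,-120,-150,0,0,0,91]]]'
python3 -m crank '[[[-30,-30,0,0,0,0,91],[-60,-50,0,0,0,0,91],[-100,-60,0,0,0,0,91],[-130,-70,0,0,0,0,91],[-130,-70,0,0,0,0,91],[-130,-70,0,0,0,0,91],[-130,-70,0,0,0,0,91],[-130,-70,0,0,0,0,91]]]'
python3 - <<'E'
from h import *
t=cam('top');b=cam('side')
for n,i in(('top',t),('side',b)):
  for q,z in(('foam_sheet',.030),('blue_sign',.046)):
    r=spotter.cut_out(n,q)
    if r:
        c=max(cv2.findContours(r[0]['region'].astype(np.uint8),0,1)[0],key=cv2.contourArea)[:,0]
        Q=np.array([jig(atz(i,p,z)) for p in c]); print(n,q,r[0]['score'],Q.min(0),Q.max(0))
cv2.imwrite('pics/f.png',cv2.cvtColor(np.hstack([cv2.resize(t['color'][130:270,190:470],(440,220)),cv2.resize(b['color'][170:390,300:480],(360,440))[:220*2:1][:220] if 0 else cv2.resize(b['color'][170:390,300:480],(180,220))]),4))
E
```

```text
time: 25.25
eef_pos: [0.5822, -0.0201, 0.0549]
eef_rot: [[0.127, 0.992, -0.001], [0.992, -0.127, 0.0], [-0.0, -0.001, -1.0]]
force: [-0.3, 0.0, -0.1]
grip_width: 0.99
gripper_force: 0.0
time: 26.05
eef_pos: [0.455, -0.0742, 0.2072]
eef_rot: [[0.125, 0.992, 0.004], [0.992, -0.125, -0.002], [-0.001, 0.004, -1.0]]
force: [0.9, -1.4, -0.0]
grip_width: 0.988
gripper_force: 0.0
time: 26.85
eef_pos: [0.37, -0.1931, 0.2055]
eef_rot: [[0.125, 0.992, 0.0], [0.992, -0.125, 0.0], [0.0, 0.0, -1.0]]
force: [-0.2, -0.2, 0.3]
grip_width: 0.992
gripper_force: 0.0
top foam_sheet 0.78 [-0.05277445 -0.07262296] [0.04601206 0.06765202]
top blue_sign 0.84 [-0.03384451 -0.06447588] [0.02575245 0.05484117]
side foam_sheet 0.58 [-0.05151117 -0.07889383] [-0.02610736  0.06694753]
side blue_sign 0.9 [-0.03076983 -0.07646412] [0.02484825 0.05691339]
```

View pics/f.png

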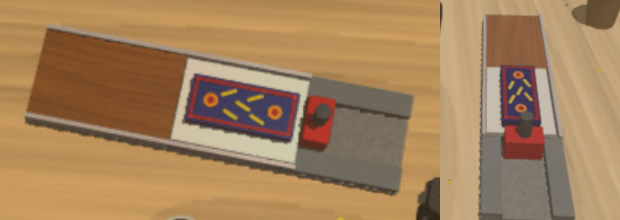

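The picture shows the blue sign face up and centred on the sheet (about (243,106) in the crop). The sheet sits against the carriage and the gripper is clear.

```bash
python3 -c "
from workcell import ticket
print(ticket.finish_job())"
```

```text
the job is handed in; nothing more can be done
None
```

The job is handed in, with no score returned: the carriage is at its stop, the foam sheet was slid over the green sign to within about 1–2 mm of it, and the blue sign lies face up on the sheet, about 2–3 mm off centre by the cameras.

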